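# Slide the stop plug into the index groove of the key gauge rail

## Task

A brass stop plug stands on the smooth middle of the low steel gauge rail on the bench. Slide the plug along the top of the rail, without lifting it off, until it drops into the wide groove (the narrow slot at the other end is not the one), and stop there. Leave it standing upright on the bottom of the groove, and do not disturb the padlock or the lock cylinder beside the rail.

Things in the scene. Friction and masses are not known exactly. Their poses are not given: they have to be found in the camera images.
- plug_center (a point): Loose turned brass plug, 0.25 kg, 74 mm tall, round about its upright z axis: foot 32 mm across (lowest 28 mm), neck 16 mm, then a lined grip knob 26 mm across (44 to 74 mm up). Point on its axis, 37 mm above its underside; the knob's middle is 22 mm higher. Starts upright on the rail's smooth middle block, within 15 mm along and 6 mm across of its centre.
- groove_floor (a point): Centre of the wide groove's floor, y along the rail, z up. Fixed rail, 246x68 mm, smooth and slippery (oiled): three steel blocks in line, each 80 mm long, 60 wide; one flat top 40 mm above the bench, 14 above this point. Middle block smooth (centre 80 mm away); groove straight across one end block (either end), 50 mm wide, 14 deep, open-sided; the other has a 12 mm slot, too narrow for the plug.
- padlock: Loose brass padlock lying flat on the bench beyond the left (+y) end of the rail, 69x45x19 mm; a bystander. Origin under its centre, z up.
- lock_cylinder: Loose grey metal lock cylinder standing on the bench beyond the right (-y) end of the rail, 43x24x40 mm; a bystander. Origin under its centre, z up.

How it is judged:
By the outcome, as a careful person would: the job done as asked, in the order asked, and still so for the second after the job is handed in, with the robot touching nothing.
It also fails if it takes over 34 s, if anything falls off the work surface, if the arm or the gripper's body presses on something with over 40 N, if the wrist force passes 120 N, or if a joint passes its speed limit or range.

## Robot

A 6-joint arm with a two-finger parallel gripper is mounted at the origin on a cart in front of the work surface, level with it; the furniture and walls round the work are solid. World frame = base frame: x ahead of the robot, y to its left, z up, the work surface at z = 0. Lengths are in m, angles in rad, forces in N, time in s.
With the tool pointing down it reaches from about 0.375 to 0.9 m from the base axis. Payload 3.1 kg.
Tool frame: the origin (TCP) lies midway between the tips of the shut fingers; the grasp point (between the pads) lies 19 mm behind it; z points along the fingers, y is the line along which they close (so a half turn about z gives the same grasp; the last joint's range is limited). The gripper opens to 87 mm and grips with 3 to 60 N. Pads are 19 mm wide; open, the fingers measure 117 mm over their backs; the gripper's body (75 mm by 190 mm) begins 51 mm behind the grasp point.
Start: joints at [-1.435, 0.527, 1.433, -0, 1.181, -0.178], TCP at [0.193, -0.594, 0.223] pointing down, gripper open.
Joint ranges: [-3.08, 3.08], [-0.75, 2.2], [0.22, 2.44], [-1.43, 4.57], [0, 2.65], [-2.85, 2.85]. Speed limits (rad/s): [2.79, 2.79, 3.14, 3.14, 3.14, 3.14].

## Interface

Orientations are given as a unit quaternion [x, y, z, w].
In Python, from rig import status, imaging, order gives the robot as it stands.
- The arm moves only by the tool arm_command, never from a script. Its argument "deltas" is one flat list of numbers, 5 for each row, row after row: the opening, from -1 (shut) to 1 (fully open), so that 0 is half open, then the shift along the tool's x, y, z in m, then the turn about the tool's z in rad. In form: [gripper, tx, ty, tz, roll, gripper, tx, ty, tz, roll, ...]. A call has 1 to 12 rows; each row shifts and turns the commanded pose from where the row before left it, along the tool's axes as they then stand; what a row does not reach is not made up. A row lasts 1/8 s, in which the tool goes at most 62.5 mm and 10.7 degrees, less where a joint would pass 70% of its speed; a pose out of reach is approached as far as the arm can. A call with a gripper value outside its range is refused whole. The fingers move at their own pace and stop on an object; "newtons" is the grip in N (left out, the last holds). Time passes only in rows, so rows that do not move let the fingers close. It gives the time, the measured TCP pose, the force, the opening and the grip force at its end, in the units of the state.
- status.get_obs(): the state, without advancing time (a new reading comes with each control period).
- imaging.camera(name): name is "scene" or "side" or "wrist"; returns (picture, depth): 420x560x3 uint8, red, green, blue; 420x560 float32, m along the optical axis (not along the pixel's ray), 0 where there is no reading.
- imaging.camera_params(name): a dict with "intrinsics" (3x3 intrinsics, pixels), "camera_from_world" (4x4, takes a point from world to camera coordinates). Camera axes: x right, y up, looking along -z (the intrinsics and any distortion apply to the point x, -y, -z); pixel columns grow to the right and rows downward; lengths in m; the calibration is good to about 2 mm. A picture is of the moment at which its call begins: read the wrist's pose just before it. camera_params takes no time and is no camera call; for the wrist camera it gives the pose at the moment of the call.
- order.hand_in(): hands the job in; it is judged then, once.
The state is a dict: "time": time; "q": joint angles; "joint_velocities": joint speeds; "joint_torque": joint torques, N m; "position": TCP position; "tool_rot": TCP orientation; "ft_force": force on the tool from outside, world axes, zero at the start; "moment": the same for the moment, N m; "grip_width": finger opening in m; "grip_force": force on a finger pad.
Only numpy, scipy, OpenCV 4.12 (cv2) and the standard library are available. Lean on these libraries where they do the work, as an engineer would, in place of code of your own. Each camera call takes 0.05 s, during which the arm holds its last target. There are 200 camera calls.

## Working session

There is one attempt and no reset: what is moved stays moved. The work goes in short steps, Python scripts to look and compute and a tool call to move; the robot and the scene stay as the last step left them, time stands still between calls to the robot, and variables do not carry over. Pictures are saved under pics/ and viewed, at most 10 in all, crops included, and the job is handed in when it is done.

Besides the shell and the picture viewer there is one more tool, called after ">>>" as a command line: name --argument value ..., lists and objects as JSON in quotes. arm_command: Moves the arm, as the interface text tells. Its arguments: {"type":"object","properties":{"deltas":{"type":"array"},"newtons":{"type":"number"}},"required":["deltas"]}

```bash
mkdir -p pics; cat > h.py <<'E'
import numpy as np, cv2
from rig import status, imaging, order
def shot(n,f=None):
    P=imaging.camera_params(n); im,d=imaging.camera(n)
    if f: cv2.imwrite('pics/'+f,im[:,:,::-1])
    return im,d,P
def world(P,d):
    K=np.array(P['intrinsics']);T=np.linalg.inv(np.array(P['camera_from_world']))
    v,u=np.mgrid[:d.shape[0],:d.shape[1]]
    p=np.stack([(u-K[0,2])/K[0,0]*d,-(v-K[1,2])/K[1,1]*d,-d],-1)
    return p@T[:3,:3].T+T[:3,3]
def ray(P,u,v,z):
    K=np.array(P['intrinsics']);T=np.linalg.inv(np.array(P['camera_from_world']))
    r=T[:3,:3]@np.array([(u-K[0,2])/K[0,0],-(v-K[1,2])/K[1,1],-1]);o=T[:3,3]
    return o+r*(z-o[2])/r[2]
E
python3 - <<'E'
from h import *
print(status.get_obs())
a,d,P=shot('scene','s0.png'); print(P)
b,d2,P2=shot('side','s1.png'); print(P2)
np.savez('s0.npz',a=a,d=d,b=b,d2=d2)
cv2.imwrite('pics/both.png',cv2.resize(np.hstack([a,b])[:,:,::-1],(800,300)))
E
```

```text
{'time': 0.0, 'q': array([-1.43551281e+00,  5.28424641e-01,  1.43391700e+00, -2.35675544e-05,
        1.18139995e+00, -1.78512910e-01]), 'joint_velocities': array([-8.43429258e-04, -7.52626120e-05,  1.76270088e-03,  1.50414679e-04,
       -1.48568721e-03,  1.62701730e-04]), 'joint_torque': array([ 6.29163223e-04, -4.40040779e+01, -1.76596177e+01,  6.33814163e-02,
        5.83352835e-02, -1.70624321e-04]), 'position': array([ 0.19283215, -0.59372869,  0.22159248]), 'tool_rot': array([ 9.87715434e-01,  1.56259614e-01,  1.23282107e-05, -1.07445174e-03]), 'ft_force': array([-0.16911939, -0.08166967, -0.38510228]), 'moment': array([-0.00187599,  0.02692348, -0.03730433]), 'grip_force': 0.0, 'grip_width': 0.08692240840243902}
{'intrinsics': array([[524.57270758,   0.        , 275.6259472 ],
       [  0.        , 524.57270758, 219.17458555],
       [  0.        ,   0.        ,   1.        ]]), 'camera_from_world': array([[ 0.66440879, -0.74735368, -0.00484069, -0.52060876],
       [ 0.53184352,  0.46824666,  0.70561146, -0.18040598],
       [-0.52507469, -0.47138894,  0.70858241, -1.04252792],
       [ 0.        ,  0.        ,  0.        ,  1.        ]])}
{'intrinsics': array([[489.91440535,   0.        , 277.0557767 ],
       [  0.        , 489.91440535, 211.42502604],
       [  0.        ,   0.        ,   1.        ]]), 'camera_from_world': array([[-0.84491916, -0.53463914, -0.01651074,  0.27019632],
       [ 0.42506448, -0.68985009,  0.58602648, -0.45293697],
       [-0.32470263,  0.48812687,  0.81012367, -0.85900055],
       [ 0.        ,  0.        ,  0.        ,  1.        ]])}
```

View pics/s0.png

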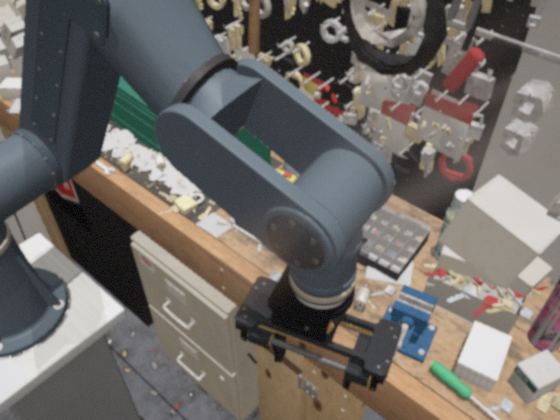

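View pics/s1.png

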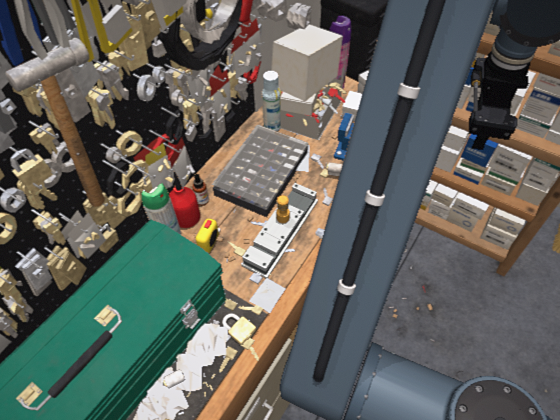

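The side view shows the rail from about (305,190) to (258,268), with the plug at (283,207) and the padlock at (240,328). The arm hides the rail in the scene view.

```bash
python3 - <<'E'
from h import *
z=np.load('s0.npz');P=imaging.camera_params('side');b=z['b'];W=world(P,z['d2'])
cv2.imwrite('pics/c1.png',cv2.resize(b[160:350,215:355,::-1],None,fx=4,fy=3.1,interpolation=cv2.INTER_CUBIC)[:600])
for u,v in [(283,207),(283,200),(283,215),(305,190),(312,192),(258,268),(247,262),(262,245),(295,205),(240,328),(335,168),(329,172)]:
    print(u,v,W[v,u].round(3))
R=W[150:300,220:340].reshape(-1,3)
m=(abs(R[:,2]-.04)<.005); Q=R[m]; print(m.sum(),Q.min(0),Q.max(0),np.median(Q,0))
E
```

```text
283 207 [ 0.483 -0.286  0.103]
283 200 [ 0.488 -0.294  0.115]
283 215 [ 0.484 -0.287  0.071]
305 190 [ 0.489 -0.393  0.043]
312 192 [ 0.472 -0.398  0.041]
258 268 [ 0.474 -0.166  0.021]
247 262 [ 0.502 -0.164  0.026]
262 245 [ 0.493 -0.212  0.039]
295 205 [ 0.491 -0.352  0.028]
240 328 [ 0.427 -0.03   0.024]
335 168 [ 0.463 -0.499  0.034]
329 172 [ 0.478 -0.498  0.012]
2350 [ 0.45214866 -0.51429756  0.03500059] [ 0.69627894 -0.05658696  0.04499739] [ 0.49534849 -0.28313796  0.04122094]
```

View pics/c1.png

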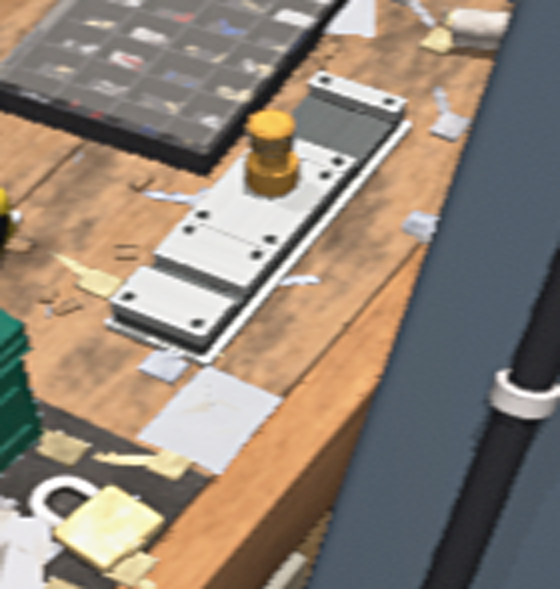

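The wide groove is at the far (-y) end. Next I'll measure the rail axis, the groove and the plug.

```bash
python3 - <<'E'
from h import *
z=np.load('s0.npz');P=imaging.camera_params('side');b=z['b'];W=world(P,z['d2'])
hsv=cv2.cvtColor(b,cv2.COLOR_RGB2HSV)
win=np.zeros(b.shape[:2],bool);win[185:285,235:330]=1
box=(W[...,0]>.44)&(W[...,0]<.55)&(W[...,1]>-.425)&(W[...,1]<-.14)&win
plug=box&(hsv[...,1]>150)&(W[...,2]>.045)
top=box&(abs(W[...,2]-.041)<.004)&(hsv[...,1]<60)&(hsv[...,2]>130)
r=cv2.minAreaRect(W[top][:,:2].astype(np.float32)*1000);print('rail top rect mm',r,top.sum())
fl=box&(hsv[...,1]<60)&(W[...,1]<-.3)&(W[...,2]<.033)&(W[...,2]>.02);print('floor med',np.median(W[fl],0),W[fl].min(0),W[fl].max(0))
v,u=np.nonzero(plug);print('plug px',u.min(),u.max(),v.min(),v.max(),'zmax',np.percentile(W[plug][:,2],98))
# knob silhouette rows -> axis
for zz,lo,hi in [(.099,-1,0)]:
    kn=plug&(W[...,2]>.084); vv,uu=np.nonzero(kn); print('knob c px',(uu.min()+uu.max())/2,(vv.min()+vv.max())/2, ray(P,(uu.min()+uu.max())/2,(vv.min()+vv.max())/2,zz))
for px in [(320/4+215,75/3.1+160),(405/4+215,103/3.1+160),(112/4+215,305/3.1+160),(205/4+215,335/3.1+160),(155/4+215,252/3.1+160),(248/4+215,282/3.1+160),(357/4+215,158/3.1+160),(383/4+215,135/3.1+160)]:
    print(px,ray(P,*px,.04).round(4))
E
```

```text
rail top rect mm ((502.7916564941406, -283.5579528808594), (90.3004150390625, 242.39442443847656), 2.3515772819519043) 1421
floor med [ 0.49222614 -0.36849992  0.0271813 ] [ 0.45817568 -0.39942182  0.0200036 ] [ 0.54979849 -0.30045783  0.03285195]
plug px 277 288 196 222 zmax 0.11702428336185282
knob c px 282.0 203.0 [ 0.49230153 -0.29613417  0.099     ]
(295.0, 184.19354838709677) [ 0.5195 -0.3984  0.04  ]
(316.25, 193.2258064516129) [ 0.4618 -0.4012  0.04  ]
(243.0, 258.38709677419354) [ 0.5086 -0.1605  0.04  ]
(266.25, 268.06451612903226) [ 0.4523 -0.1671  0.04  ]
(253.75, 241.29032258064515) [ 0.5133 -0.2095  0.04  ]
(277.0, 250.96774193548387) [ 0.4556 -0.2156  0.04  ]
(304.25, 210.96774193548387) [ 0.4597 -0.3409  0.04  ]
(310.75, 203.5483870967742) [ 0.4576 -0.3675  0.04  ]
```

>>> arm_command --deltas '[1,0,0,0,0.1355,1,0,0,0,0.1355,1,0.039,-0.0356,0,0,1,0.039,-0.0356,0,0,1,0.039,-0.0356,0,0,1,0.039,-0.0356,0,0,1,0.039,-0.0356,0,0,1,0.039,-0.0356,0,0,1,0.039,-0.0356,0,0,1,0.039,-0.0356,0,0,1,0,0,0,0,1,0,0,0,0]'

```text
time: 1.6
position: [0.4922, -0.2964, 0.2222]
tool_rot: [1.0, 0.022, -0.001, -0.0]
ft_force: [-0.1, -0.2, 0.2]
grip_width: 0.087
grip_force: 0.0
```

```bash
python3 - <<'E'
from h import *
a,d,P=shot('wrist','w1.png');W=world(P,d);np.savez('w1.npz',a=a,d=d,P=P)
s=status.get_obs();print(s['time'],s['position'],s['tool_rot'],s['q'],s['ft_force'])
shot('scene','s2.png')
hsv=cv2.cvtColor(a,cv2.COLOR_RGB2HSV)
kn=(hsv[...,1]>130)&(abs(W[...,2]-.114)<.004)&(np.hypot(W[...,0]-.49,W[...,1]+.296)<.03)
print(kn.sum(), W[kn].min(0) if kn.any() else '', W[kn].max(0) if kn.any() else '')
top=(abs(W[...,2]-.04)<.004)&(hsv[...,1]<60)&(abs(W[...,0]-.487)<.06)&(abs(W[...,1]+.28)<.14)
print(cv2.minAreaRect(W[top][:,:2].astype(np.float32)*1000))
E
```

```text
1.65 [ 0.49181507 -0.29702735  0.22225534] [ 9.99775745e-01  2.11723812e-02 -4.32326572e-04 -5.21627625e-05] [-7.37448321e-01  4.60096762e-01  1.56142362e+00 -5.76494045e-04
  1.12077166e+00  7.91251024e-01] [-0.60280901 -0.3485129   0.05945271]
323 [ 0.4810032  -0.30927926  0.11002916] [ 0.50386515 -0.28625762  0.11534732]
((501.75909423828125, -288.641357421875), (86.11717224121094, 249.53041076660156), 2.696521282196045)
```

View pics/w1.png

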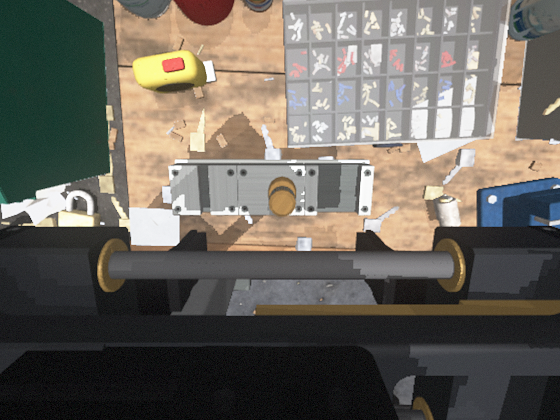

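View pics/s2.png

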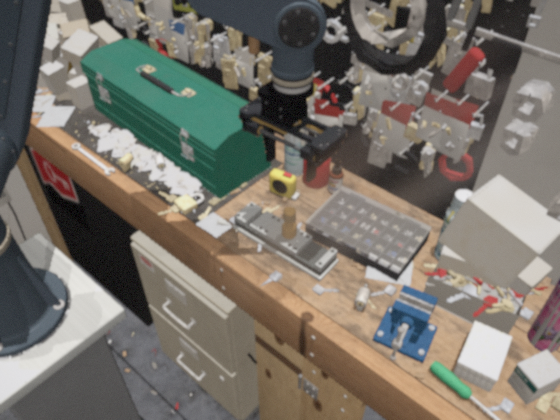

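The wrist view shows the plug at (282,195), the rail from 170 to 372 px, and the cylinder at (447,210), clear of the path. I'll check the groove extents with a depth profile before descending.

```bash
python3 - <<'E'
from h import *
z=np.load('w1.npz',allow_pickle=True);P=z['P'].item();W=world(P,z['d'])
for r in (172,205):
  print([(int(1000*W[r,c,1]),int(1000*W[r,c,2])) for c in range(168,376,4)])
for e in [(317,165),(317,211),(359,165),(359,211),(372,163),(374,211),(170,165),(174,213)]: print(e,ray(P,*e,.04).round(4))
E
```

```text
[(-149, 0), (-168, 39), (-173, 39), (-178, 39), (-182, 39), (-187, 39), (-192, 39), (-196, 37), (-197, 25), (-202, 24), (-210, 39), (-215, 39), (-219, 37), (-224, 39), (-229, 39), (-234, 40), (-238, 39), (-243, 40), (-248, 40), (-252, 39), (-257, 39), (-262, 39), (-266, 39), (-271, 40), (-276, 38), (-280, 40), (-285, 38), (-290, 39), (-294, 39), (-299, 38), (-304, 40), (-308, 39), (-313, 40), (-318, 40), (-322, 38), (-327, 40), (-331, 40), (-336, 40), (-343, 25), (-348, 25), (-353, 24), (-357, 25), (-362, 25), (-367, 24), (-372, 24), (-377, 25), (-382, 25), (-387, 25), (-388, 37), (-392, 38), (-397, 40), (-402, 39)]
[(-146, -1), (-167, 39), (-171, 38), (-176, 39), (-181, 40), (-186, 38), (-190, 39), (-195, 38), (-199, 35), (-201, 25), (-206, 25), (-215, 39), (-219, 39), (-224, 40), (-229, 40), (-234, 40), (-238, 39), (-243, 38), (-248, 38), (-253, 39), (-258, 39), (-262, 38), (-267, 39), (-272, 39), (-277, 39), (-282, 40), (-288, 114), (-292, 114), (-295, 113), (-299, 114), (-303, 112), (-307, 112), (-315, 39), (-320, 38), (-325, 38), (-330, 38), (-334, 39), (-339, 39), (-346, 24), (-351, 25), (-293, 383), (-361, 24), (-366, 25), (-293, 383), (-376, 25), (-381, 24), (-386, 25), (-390, 28), (-293, 383), (-397, 39), (-402, 39), (-419, 0)]
(317, 165) [ 0.5219 -0.3373  0.04  ]
(317, 211) [ 0.4668 -0.3414  0.04  ]
(359, 165) [ 0.5241 -0.3859  0.04  ]
(359, 211) [ 0.4691 -0.392   0.04  ]
(372, 163) [ 0.5271 -0.4007  0.04  ]
(374, 211) [ 0.4699 -0.41    0.04  ]
(170, 165) [ 0.5144 -0.1671  0.04  ]
(174, 213) [ 0.4566 -0.1692  0.04  ]
```

>>> arm_command --deltas '[1,0.0005,0.001,0.03,0,1,0,0,0.03,0,1,0,0,0.03,0,1,0,0,0.03,0,1,0,0,0.022,0,1,0,0,0,0,-0.4,0,0,0,0,-0.4,0,0,0,0,-1,0,0,0,0,-1,0,0,0,0,-1,0,0,0,0,-1,0,0,0,0]' --newtons 5

```text
time: 3.2
position: [0.4931, -0.2975, 0.0806]
tool_rot: [1.0, 0.021, 0.0, 0.0]
ft_force: [0.3, -0.5, -0.1]
grip_width: 0.0351
grip_force: 0.0
```

>>> arm_command --deltas '[-1,0,0,0,0,-1,0,0,0,0,-1,0,0,0,0,-1,0,0,0,0]'

```text
time: 3.7
position: [0.493, -0.2975, 0.0805]
tool_rot: [1.0, 0.021, 0.0, -0.0]
ft_force: [0.5, 0.3, 0.7]
grip_width: 0.0253
grip_force: 5.0
```

>>> arm_command --deltas '[-1,0,0,0.001,0,-1,0,0.006,0,0,-1,0,0.006,0,0,-1,0,0.006,0,0,-1,0,0.006,0,0,-1,0,0.006,0,0,-1,0,0.006,0,0,-1,0,0.006,0,0,-1,0,0.006,0,0,-1,0,0.006,0,0,-1,0,0.006,0,0,-1,0,0.006,0,0]'

```text
time: 5.2
position: [0.4951, -0.3633, 0.0784]
tool_rot: [1.0, 0.021, -0.001, -0.001]
ft_force: [0.2, -0.3, -2.3]
grip_width: 0.0258
grip_force: 5.0
```

>>> arm_command --deltas '[-1,0,0,0,0,-1,0,0,0,0]'

```text
time: 5.45
position: [0.4955, -0.3631, 0.079]
tool_rot: [1.0, 0.021, -0.0, -0.001]
ft_force: [0.1, 0.5, -2.2]
grip_width: 0.0257
grip_force: 5.0
```

```bash
python3 - <<'E'
from h import *
a,d,P=shot('side'); b,d2,P2=shot('scene')
c1=cv2.resize(a[150:290,220:340],(480,560)); c2=cv2.resize(b[180:290,210:360],(320,235))
o=np.zeros((560,800,3),np.uint8);o[:,:480]=c1;o[:235,480:]=c2
cv2.imwrite('pics/m1.png',o[:,:,::-1]);print(status.get_obs()['position'])
E
```

```text
[ 0.49562379 -0.36302708  0.07925173]
```

View pics/m1.png

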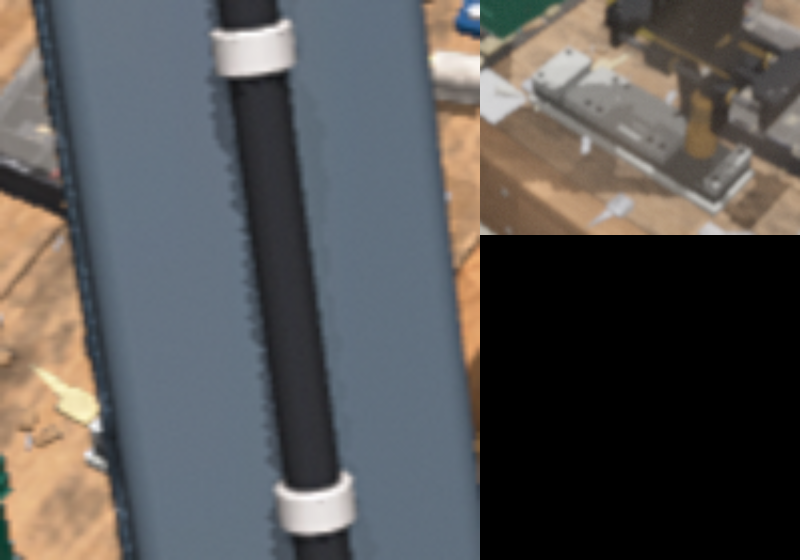

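The scene view shows the plug upright over the groove (700,130). The wrist reads about 2.3 N, so the plug is hanging at rail height. I'll lower it to the floor.

>>> arm_command --deltas '[-1,0,0,0.003,0,-1,0,0,0.003,0,-1,0,0,0.003,0,-1,0,0,0.0025,0,-1,0,0,0.0015,0,-1,0,0,0.001,0,-1,0,0,0,0,-1,0,0,0,0]'

```text
time: 6.55
position: [0.4962, -0.3638, 0.0661]
tool_rot: [1.0, 0.021, 0.0, 0.0]
ft_force: [0.8, -0.0, 2.8]
grip_width: 0.0258
grip_force: 5.0
```

>>> arm_command --deltas '[-1,0,0,0.0005,0,-1,0,0,0,0]'

```text
time: 6.8
position: [0.4962, -0.3637, 0.0657]
tool_rot: [1.0, 0.021, 0.0, 0.0]
ft_force: [-0.3, 1.5, 5.7]
grip_width: 0.0257
grip_force: 5.0
```

>>> arm_command --deltas '[-0.38,0,0,0,0,-0.34,0,0,0,0,-0.28,0,0,0,0,-0.1,0,0,0,0,0.2,0,0,0,0,0.2,0,0,0,0,0.2,0,0,0,0,0.2,0,0,0,0]'

```text
time: 7.8
position: [0.4958, -0.3635, 0.0651]
tool_rot: [1.0, 0.021, 0.0, 0.0]
ft_force: [-0.2, 0.6, -0.7]
grip_width: 0.0521
grip_force: 0.0
```

>>> arm_command --deltas '[0.2,0,0,-0.01,0,0.2,0,0,-0.02,0,0.2,0,0,-0.03,0,0.2,0,0,-0.04,0,0.2,0,0,-0.04,0,0.2,0,0,-0.04,0,0.2,0,0,0,0,0.2,0,0,0,0]'

```text
time: 8.8
position: [0.4954, -0.363, 0.245]
tool_rot: [1.0, 0.021, -0.0, -0.0]
ft_force: [0.1, -0.5, 0.0]
grip_width: 0.0522
grip_force: 0.0
```

```bash
python3 - <<'E'
from h import *
a,d,P=shot('wrist');W=world(P,d);b,d2,P2=shot('scene')
o=np.hstack([cv2.resize(a,(400,300)),cv2.resize(b[180:300,200:360],(400,300))])
cv2.imwrite('pics/m2.png',o[:,:,::-1]);s=status.get_obs();print(s['time'],s['position'],s['grip_width'])
hsv=cv2.cvtColor(a,cv2.COLOR_RGB2HSV)
m=(hsv[...,1]>110)&(abs(W[...,2]-.1)<.006)&(np.hypot(W[...,0]-.495,W[...,1]+.364)<.03)
print(m.sum(),W[m].min(0),W[m].max(0),np.median(W[m],0))
E
```

```text
8.9 [ 0.49504632 -0.3626647   0.24369277] 0.052041464899344435
404 [ 0.48412787 -0.37627552  0.09400476] [ 0.50728822 -0.35162838  0.10167476] [ 0.49608547 -0.36382844  0.09918807]
```

View pics/m2.png

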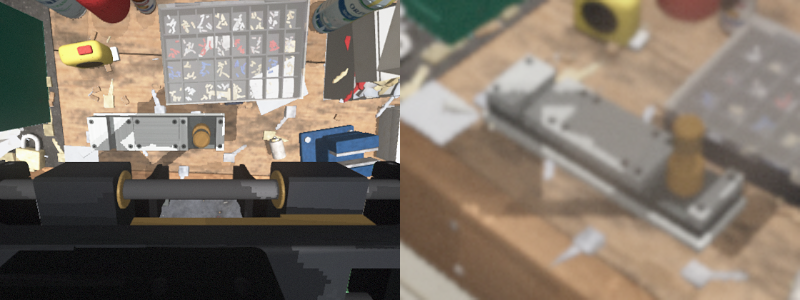

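The plug stands upright in the wide groove. Its top is at z ≈ 0.099–0.100, which matches 26 + 74 mm, and it is centred at y ≈ -0.364. The padlock and cylinder are untouched.

```bash
python3 -c "
from rig import order
print(order.hand_in())"
```

```text
the job is handed in; nothing more can be done
None
```

The plug was slid along the rail into the wide groove, where it stands upright on the floor; the gripper is clear, the padlock and cylinder look untouched, and the job was handed in at about 9 s.

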